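# Set a lock case to the scribed line

### The job

Set the loose lock case up for marking on the fixture: press it flush against the fence with a steady sideways push of about 10 N, held for a moment, then, sliding it on the bed and never lifting it, push it along the fence under the sprung shoe until its leading edge meets the scribed line, and leave it there. There is no stop at the line, so do not run past it; never press on the case with more than 20 N, and leave the padlock, the lock cylinder and the screwdriver alone.

Things in the scene. Friction and masses are not known exactly. Their poses are not given: they have to be found in the camera images.
- fixture: Marking-out fixture fixed to the bench: aluminium bed 320 x 130 mm, 12 mm thick. Origin on the underside; the bed spans x -160 to 160, y -55 to 75 mm. +x is the feed direction (roughly to the robot's left), -y the fence side (away from the robot), z up. Near side: a dark block, x -5 to 45, y 53 to 71 mm, 20 mm above the bed, carries the sprung shoe. Nothing stops the case in x.
- shoe_face (a point): Middle of the sprung shoe's face: a bright bar 10 mm thick along the fixture's x, 8 mm above the bed, straight for 40 mm, then both ends bent back 29 degrees as lead-ins, 80 mm long in all. Axes as the fixture. It yields up to 10 mm to +y (2.4 N, plus 0.6 N per mm) and presses the case on the fence: pushing the case under it takes about 3 to 8 N, and the case then stays where left.
- fence: Fence: dark steel bar 300 mm long, 18 mm wide, 10 mm above the bed, fixed parallel to the fixture's x; set anew each time within 3 mm across the bed. Origin on its contact face, half-way along, at bed height; x along the bar, +y out of the contact face towards the case, z up. It is rigid; it is met by feel.
- line (a point): The scribed line: a thin dark line across the full width of the bed along y, 75 mm from the fixture's origin towards +x. This point lies on it at bed height (12 mm above the bench); x is the feed direction, y along the line, as for the fixture.
- case_centre (a point): Centre (half-way up) of the loose lock case: a flat steel box 100 mm long (x), 56 mm wide (y), 16 mm high, 0.25 to 0.5 kg, lying on the bed with brass follower and black keyhole upward. x points to its leading end (the end towards the line), -y to the fence, z up. Starts before the shoe, up to 25 mm off the fence, slightly turned. Smooth, lightly oiled: sliding it on the bed takes 1 to 2 N.
- case_edge (a point): Middle of the lock case's leading edge, at its underside: the edge that must meet the line. x points ahead, as for the case's centre.
- case_side (a point): Middle of the lock case's fence-side lower edge, at its underside (28 mm towards -y from its middle); axes as for the case's centre.
- padlock: Bystander: brass padlock 68 x 42 x 17 mm lying on the bench beyond the far end of the fixture. Origin on its underside.
- cylinder: Bystander: brass lock cylinder, 35 mm across and 30 mm high, standing on the bench beyond the far end of the fixture. Origin at the centre of its underside.
- screwdriver: Bystander: small screwdriver 130 x 16 x 16 mm lying on the bench before the feed end of the fixture, about 105 mm from the bed. Origin on its underside, y along its shaft.
- lock_case: The same lock case; origin at the centre of its underside, 8 mm below its centre.

How it is judged:
By the outcome, as a careful person would: the job done as asked, in the order asked, and still so for the second after the job is handed in, with the robot touching nothing.
It also fails if it takes over 72 s, if anything falls off the work surface, if the arm or the gripper's body presses on something with over 40 N, if the wrist force passes 120 N, or if a joint passes its speed limit or range.

### The arm

A 6-joint arm with a two-finger parallel gripper is mounted at the origin on a cart in front of the work surface, level with it; the furniture and walls round the work are solid. World frame = base frame: x ahead of the robot, y to its left, z up, the work surface at z = 0. Lengths are in m, angles in rad, forces in N, time in s.
With the tool pointing down it reaches from about 0.35 to 0.975 m from the base axis. Payload 4.9 kg.
Tool frame: the origin (TCP) lies at the very end of the fingers, on their centre line; the grasp point (between the pads) lies 19 mm behind it; z points along the fingers, y is the line along which they close (so a half turn about z gives the same grasp; the last joint's range is limited). The gripper opens to 85 mm and grips with 20 to 120 N. Pads are 22 mm wide; open, the fingers measure 114 mm over their backs; the gripper's body (76 mm by 85 mm) begins 54 mm behind the grasp point. The pads swing forward as they close: fully open they stand 13 mm farther back than shut.
Start: joints at [-1.411, 0.053, 1.613, -0, 1.476, -0.119], TCP at [0.172, -0.601, 0.231] pointing down, gripper open.
Joint ranges: [-3.01, 3.01], [-1.01, 2.22], [0.06, 2.58], [-1.02, 4.17], [0.09, 2.62], [-3.14, 3.14]. Speed limits (rad/s): [2.57, 2.57, 3.14, 3.14, 3.14, 3.14].

### API

Orientations are given as a unit quaternion [w, x, y, z].
In Python, from plant import state, optics, ticket, nets gives the robot as it stands. The module is installed in compiled form; this text tells all that it offers.
- The arm moves only by the shell command python3 -m inch 'ROWS' [OPENING]. ROWS is JSON, a list of rows, each an object of numbers: "dx", "dy", "dz": the shift along the tool's x, y, z as a fraction of full scale; "rx", "ry", "rz": the turn, a rotation vector about the tool's x, y, z as a fraction of full scale. In form: [{"dx": .., "dy": .., "dz": .., "rx": .., "ry": .., "rz": ..}, ...]. A call has 1 to 5 rows; each row is the pose to reach, as a shift and turn from the pose commanded when the call began, along the tool's axes at that moment; what a row does not reach only later rows make up. Full scale, the value 1, is 0.8 m for a shift and 1.5 rad for a turn. A row lasts 1/10 s, in which the tool goes at most 50 mm and 8.59 degrees, less where a joint would pass 70% of its speed; a pose out of reach is approached as far as the arm can. A call with a number of a shift or a turn outside -1 to 1 is refused whole. A call with a gripper value outside its range is refused whole. OPENING is the opening, from -1 (shut) to 1 (fully open), set as the call begins (- or left out, the last holds). The fingers move at their own pace and stop on an object; the grip force is fixed at half the most. Time passes only in rows, so rows that repeat a pose let the fingers close. It gives the time, the measured TCP pose, the force, the opening and the grip force at its end, in the units of the state.
- state(): the state, without advancing time (a new reading comes with each control period).
- optics.grab_frame(name): name is "scene" or "side" or "wrist"; returns the picture (384x512x3 uint8, red, green, blue); there is no depth.
- optics.camera_info(name): a dict with "fx", "fy", "cx", "cy" (pixels), "R" (3x3) and "t" (3): a world point X has camera coordinates R X + t. Camera axes: x right, y down, z forward; pixel columns grow to the right and rows downward; lengths in m; the calibration is good to about 2 mm. The wrist camera is an equidistant fisheye: a pixel r from the principal point sees the ray r / f radians off the axis. A picture is of the moment at which its call begins: read the wrist's pose just before it. camera_info takes no time and is no camera call; for the wrist camera it gives the pose at the moment of the call.
- ticket.job_done(): hands the job in; it is judged then, once.
Trained networks look in the newest picture that a camera, given by its name, has taken for a name from the list of things; names that differ only in an ending like _2 or _b are one class to them, and where a whole thing is asked for, a point or a joint stands for the part that bears it (a point fixed in the world has none). Each returns a list of dicts, best first, with "confidence" (0 to 1); they miss things now and then, are a little off and sometimes report something else, mostly with a low value. They report only what shows in the picture. A call takes as long as a camera call.
- nets.boxes_of(camera, name): "bbox" ([centre column, centre row, width, height] in pixels, round what is visible of it).
- nets.outline_of(camera, name): "pixels" (384x512 bool, what is visible of it) and "bbox" ([centre column, centre row, width, height] in pixels, round what is visible of it).
The state is a dict: "time": time; "joint_pos": joint angles; "joint_vel": joint speeds; "joint_efforts": joint torques, N m; "tool_pos": TCP position; "tool_rot": TCP orientation; "contact_force": force on the tool from outside, world axes, zero at the start; "ft_torque": the same for the moment, N m; "gripper_width": opening from 0.0 (shut) to 1.0 (fully open); "grasp_force": force on a finger pad.
Only numpy, scipy, OpenCV 4.12 (cv2) and the standard library are available. Lean on these libraries where they do the work, as an engineer would, in place of code of your own. Each camera call takes 0.05 s, during which the arm holds its last target. There are 200 camera calls.

## Working session

There is one attempt and no reset: what is moved stays moved. The work goes in short steps, Python scripts to look and compute and a shell command to move; the robot and the scene stay as the last step left them, time stands still between calls to the robot, and variables do not carry over. Pictures are saved under pics/ and viewed, at most 10 in all, crops included, and the job is handed in when it is done.

```bash
mkdir -p pics; python3 - <<'E'
from plant import state, optics, nets
import cv2,numpy as np
s=state();print({k:np.round(v,3).tolist() for k,v in s.items()})
for n in ("scene","side"):
    im=optics.grab_frame(n);cv2.imwrite(f"pics/{n}0.png",im[:,:,::-1])
    c=optics.camera_info(n);print(n,{k:np.round(v,4).tolist() for k,v in c.items()})
    for t in ("lock_case","fixture","fence","padlock","shoe_face"):
        print(t,[(round(d['confidence'],2),np.round(d['bbox']).tolist()) for d in nets.boxes_of(n,t)[:2]])
E
```

```text
{'time': 0.0, 'joint_pos': [-1.411, 0.053, 1.614, 0.0, 1.476, -0.119], 'joint_vel': [0.0, -0.0, -0.0, 0.0, -0.001, -0.001], 'joint_efforts': [0.002, -39.369, -37.017, -0.0, 0.007, 0.0], 'tool_pos': [0.172, -0.6, 0.23], 'tool_rot': [-0.001, 0.99, 0.139, -0.0], 'contact_force': [-0.297, 0.626, -0.089], 'ft_torque': [-0.005, 0.021, -0.006], 'grasp_force': 0.0, 'gripper_width': 0.998}
scene {'fx': 462.5381, 'fy': 462.5381, 'cx': 262.17, 'cy': 190.5145, 'R': [[-0.8188, -0.5738, -0.0183], [-0.368, 0.5491, -0.7504], [0.4406, -0.6077, -0.6607]], 't': [0.3063, 0.2931, 0.7783]}
lock_case [(0.63, [279.0, 178.0, 41.0, 41.0]), (0.47, [255.0, 206.0, 24.0, 22.0])]
fixture [(0.58, [251.0, 208.0, 128.0, 91.0])]
fence [(0.86, [236.0, 190.0, 87.0, 71.0])]
padlock []
shoe_face [(0.65, [256.0, 203.0, 26.0, 23.0])]
side {'fx': 466.7024, 'fy': 466.7024, 'cx': 258.0931, 'cy': 193.1143, 'R': [[0.9699, -0.2433, 0.0056], [-0.1263, -0.5227, -0.8431], [0.2081, 0.817, -0.5377]], 't': [-0.4927, 0.008, 1.2885]}
lock_case [(0.67, [276.0, 215.0, 26.0, 27.0])]
fixture [(0.82, [276.0, 203.0, 72.0, 74.0])]
fence [(0.68, [291.0, 199.0, 29.0, 63.0])]
padlock [(0.47, [274.0, 160.0, 12.0, 10.0])]
shoe_face [(0.67, [262.0, 194.0, 11.0, 17.0])]
```

```bash
python3 - <<'E'
import cv2,numpy as np
a=cv2.imread("pics/scene0.png")[130:270,170:340];b=cv2.imread("pics/side0.png")[130:270,200:370]
cv2.imwrite("pics/ab.png",np.hstack([cv2.resize(a,(400,330),interpolation=3),cv2.resize(b,(400,330),interpolation=3)]))
E
```

```text
(no output)
```

View pics/ab.png

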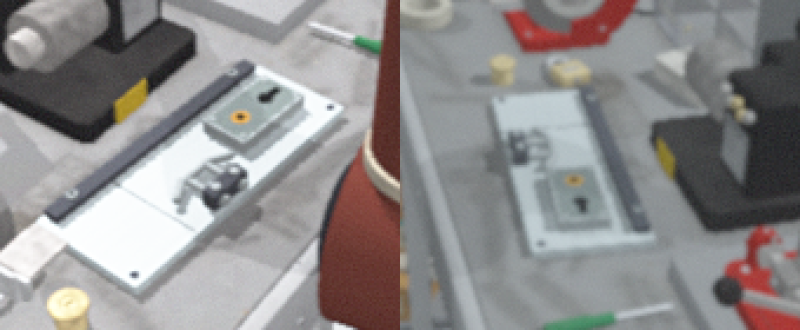

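```bash
cat > h.py <<'E'
import numpy as np, cv2
from plant import state, optics, nets
from scipy.spatial.transform import Rotation as Ro
def ray(c,px,fish=False):
    R=np.array(c['R']);t=np.array(c['t'])
    d=np.array([(px[0]-c['cx'])/c['fx'],(px[1]-c['cy'])/c['fy']])
    if fish:
        r=np.hypot(*d); d3=np.r_[d/max(r,1e-9)*np.sin(r),np.cos(r)]
    else: d3=np.r_[d,1]
    return -R.T@t, R.T@d3
def hit(c,px,z,fish=False):
    o,d=ray(c,px,fish); return o+d*(z-o[2])/d[2]
def proj(c,X,fish=False):
    p=np.array(c['R'])@np.array(X)+np.array(c['t'])
    if fish:
        r=np.hypot(p[0],p[1]);th=np.arctan2(r,p[2]);q=p[:2]/max(r,1e-9)*th
    else: q=p[:2]/p[2]
    return np.array([q[0]*c['fx']+c['cx'],q[1]*c['fy']+c['cy']])
def tool():
    s=state();q=s['tool_rot'];return s,np.array(s['tool_pos']),Ro.from_quat([q[1],q[2],q[3],q[0]])
E
python3 - <<'E'
from h import *
c=optics.camera_info("scene")
for n,p,z in [("L",(50,213),.012),("near",(130,293),.012),("R",(345,105),.012),("line1",(118,190),.012),("line2",(195,232),.012),("case",(255,108),.028),("foll",(240,117),.028),("key",(268,95),.028),("shoeblk",(237,185),.03)]:
    print("scene",n,hit(c,(170+p[0]/2.353,130+p[1]/2.357),z).round(3))
c=optics.camera_info("side")
for n,p,z in [("nearL",(523,254),.012),("nearR",(655,240),.012),("farL",(490,93),.012),("foll",(573,180),.028),("key",(581,205),.028),("line",(575,127),.012)]:
    print("side",n,hit(c,(200+(p[0]-400)/2.353,130+p[1]/2.357),z).round(3))
s,p,r=tool();print(r.as_matrix().round(3))
w=optics.camera_info("wrist");R=np.array(w['R']);print("wrist",-R.T@w['t'],R.round(2),w['fx'],w['cx'],w['cy'])
E
```

```text
scene L [ 0.575 -0.011  0.012]
scene near [0.45  0.024 0.012]
scene R [ 0.424 -0.305  0.012]
scene line1 [ 0.541 -0.072  0.012]
scene line2 [ 0.446 -0.068  0.012]
scene case [ 0.489 -0.233  0.028]
scene foll [ 0.494 -0.212  0.028]
scene key [ 0.489 -0.258  0.028]
scene shoeblk [ 0.439 -0.126  0.03 ]
side nearL [ 0.416 -0.309  0.012]
side nearR [ 0.554 -0.318  0.012]
side farL [0.452 0.022 0.012]
side foll [ 0.495 -0.215  0.028]
side key [ 0.49  -0.262  0.028]
side line [ 0.535 -0.083  0.012]
[[ 0.961  0.275  0.   ]
 [ 0.275 -0.961 -0.   ]
 [-0.     0.    -1.   ]]
wrist [ 0.24986321 -0.57957964  0.37430542] [[ 0.28 -0.96  0.  ]
 [-0.91 -0.26  0.31]
 [-0.3  -0.09 -0.95]] 297.3186396354542 258.32582218393827 189.43501799332833
```

```bash
python3 -m inch '[{"dx":0.046,"dy":-0.036,"dz":0.0,"rz":0.05},{"dx":0.092,"dy":-0.072,"dz":0.0,"rz":0.10},{"dx":0.138,"dy":-0.108,"rz":0.15},{"dx":0.184,"dy":-0.144,"rz":0.20},{"dx":0.23,"dy":-0.18,"rz":0.25}]' -1
python3 - <<'E'
from h import *
s,p,r=tool();M=r.as_matrix();print(M.round(3));print((M.T@(np.array([.44,-.21,.15])-p)/.8).round(3))
E
```

```text
[[ 0.961  0.275  0.   ]
 [ 0.275 -0.961 -0.   ]
 [-0.     0.    -1.   ]]
[ 0.457 -0.378  0.102]validation failed for argument at $[0]...
```

```bash
python3 -m inch '[{"dx":0.046,"dy":-0.036,"dz":0,"rx":0,"ry":0,"rz":0.05},{"dx":0.092,"dy":-0.072,"dz":0,"rx":0,"ry":0,"rz":0.1},{"dx":0.138,"dy":-0.108,"dz":0,"rx":0,"ry":0,"rz":0.15},{"dx":0.184,"dy":-0.144,"dz":0,"rx":0,"ry":0,"rz":0.2},{"dx":0.23,"dy":-0.18,"dz":0,"rx":0,"ry":0,"rz":0.25}]' -1
python3 - <<'E'
from h import *
s,p,r=tool();M=r.as_matrix();print(M.round(3));print((M.T@(np.array([.44,-.21,.15])-p)/.8).round(3))
E
```

```text
time: 1.1
tool_pos: [0.31, -0.4102, 0.2315]
tool_rot: [0.0, 0.999, -0.05, 0.0]
contact_force: [0.3, -0.7, -0.0]
gripper_width: 0.145
grasp_force: 0.0
[[ 0.995 -0.1    0.   ]
 [-0.1   -0.995 -0.   ]
 [ 0.001  0.    -1.   ]]
[ 0.137 -0.265  0.102]
```

```bash
python3 -m inch '[{"dx":0.027,"dy":-0.053,"dz":0.02,"rx":0,"ry":0,"rz":0},{"dx":0.055,"dy":-0.106,"dz":0.04,"rx":0,"ry":0,"rz":0},{"dx":0.082,"dy":-0.159,"dz":0.06,"rx":0,"ry":0,"rz":0},{"dx":0.11,"dy":-0.212,"dz":0.08,"rx":0,"ry":0,"rz":0},{"dx":0.137,"dy":-0.265,"dz":0.1,"rx":0,"ry":0,"rz":0}]' -1
python3 -m inch '[{"dx":0,"dy":0,"dz":0,"rx":0,"ry":0,"rz":0},{"dx":0,"dy":0,"dz":0,"rx":0,"ry":0,"rz":0}]'
python3 - <<'E'
from h import *
import json
s,p,r=tool();print(p.round(4),np.round(s['contact_force'],2),s['gripper_width'])
c=optics.camera_info("wrist");im=optics.grab_frame("wrist");cv2.imwrite("pics/w1.png",im[:,:,::-1])
json.dump({k:np.array(v).tolist() for k,v in c.items()},open("w1.json","w"))
for t in ("lock_case","fence","shoe_face"):
    for d in nets.outline_of("wrist",t)[:1]:
        m=d['pixels'].astype(np.uint8);cnt=max(cv2.findContours(m,0,2)[0],key=cv2.contourArea);print(t,round(d['confidence'],2),cv2.boxPoints(cv2.minAreaRect(cnt)).round().tolist())
cv2.imwrite("pics/w1b.png",cv2.resize(im[:,:,::-1],(768,576),interpolation=3))
E
```

```text
time: 1.6
tool_pos: [0.4387, -0.211, 0.1518]
tool_rot: [0.0, 0.999, -0.048, 0.001]
contact_force: [0.5, -0.7, 0.4]
gripper_width: -0.003
grasp_force: 0.0
time: 1.8
tool_pos: [0.438, -0.2116, 0.1515]
tool_rot: [-0.0, 0.999, -0.047, -0.0]
contact_force: [-0.5, -0.4, -0.2]
gripper_width: -0.001
grasp_force: 0.0
[ 0.438  -0.2116  0.1515] [-0.47 -0.44 -0.22] -0.000929851523733798
lock_case 0.63 [[221.0, 89.0], [332.0, 89.0], [332.0, 151.0], [221.0, 151.0]]
fence 0.81 [[51.0, 59.0], [345.0, 40.0], [347.0, 70.0], [53.0, 89.0]]
shoe_face 0.81 [[125.0, 127.0], [212.0, 127.0], [212.0, 164.0], [125.0, 164.0]]
```

View pics/w1b.png

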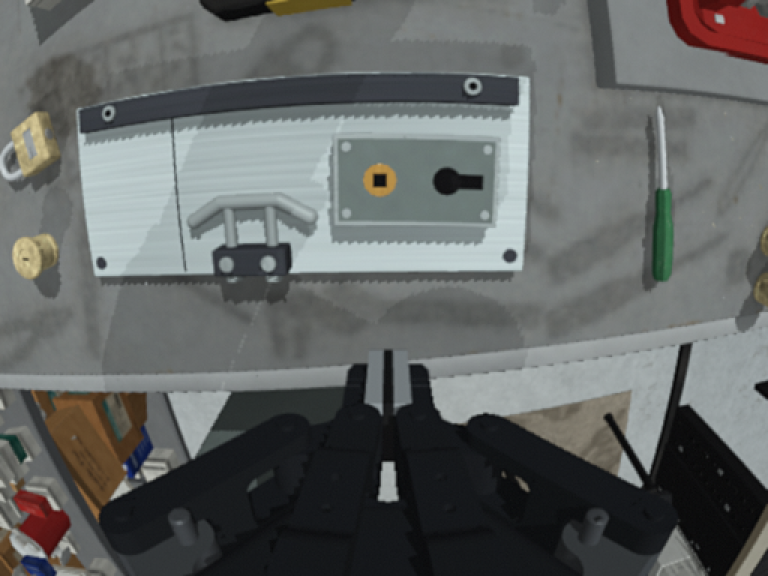

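```bash
cat > m.py <<'E'
from h import *
import json
def F(fix,X): 
    o,a=fix; e=np.array([np.cos(a),np.sin(a)]);n=np.array([-e[1],e[0]]);d=np.asarray(X)[:2]-o;return np.array([d@e,d@n])*1000
E
python3 - <<'E'
from m import *
c=json.load(open("w1.json"))
h=lambda u,v,z:hit(c,(u/1.5,v/1.5),z,True)[:2]
cor=[h(78,107,.012),h(95,275,.012),h(521,270,.012),h(527,77,.012)]
print("bed",np.round(cor,4).tolist())
mod=np.array([[.16,-.055],[.16,.075],[-.16,.075],[-.16,-.055]])
A=np.mean(cor,0);B=mod.mean(0);H=(mod-B).T@(np.array(cor)-A);U,S,V=np.linalg.svd(H);R=(U@V).T
a=np.arctan2(R[1,0],R[0,0]);o=A-R@B;fix=(o,a);print("fix",o,np.degrees(a),[F(fix,x).round(1).tolist() for x in cor])
for n,u,v,z in [("line",172,118,.012),("line",186,271,.012),("caseTL",335,138,.028),("TR",495,137,.028),("BR",495,227,.028),("BL",335,224,.028),("fence",81,132,.022),("fence",300,104,.022),("fence",519,104,.022),("shoe",225,198,.02),("shoe",275,198,.02),("shoe tip",192,220,.02),("shoe tip",315,217,.02),("foll",380,180,.028),("blk",215,248,.032)]:
    print(n,F(fix,h(u,v,z)).round(1))
json.dump([o.tolist(),a],open("fix.json","w"))
print("tcp",F(fix,tool()[1]))
E
```

```text
bed [[0.5832, 0.0015], [0.4544, 0.0134], [0.4275, -0.3032], [0.556, -0.3132]]
fix [ 0.51524557 -0.1512496 ] 85.10496121968049 [[158.0, -54.7], [158.8, 74.6], [-158.9, 74.5], [-157.9, -54.4]]
line [ 75.4 -34.3]
line [74.8 73. ]
caseTL [-37.7 -12.3]
TR [-132.9  -13.5]
BR [-134.7   41.9]
BL [-36.3  39.8]
fence [148.  -34.5]
fence [-16.  -34.3]
fence [-149.5  -35.2]
shoe [36.2 22.1]
shoe [ 2.4 23.6]
shoe tip [61.5 35.4]
shoe tip [-22.8  36.6]
foll [-64.   13.4]
blk [41.5 52.2]
tcp [-69.16888524  71.81496799]
```

```bash
python3 -m inch '[{"dx":0.004,"dy":0.01,"dz":0.04,"rx":0,"ry":0,"rz":-0.005},{"dx":0.008,"dy":0.02,"dz":0.08,"rx":0,"ry":0,"rz":-0.005},{"dx":0.01,"dy":0.02,"dz":0.12,"rx":0,"ry":0,"rz":-0.005},{"dx":0.01,"dy":0.02,"dz":0.15,"rx":0,"ry":0,"rz":-0.005},{"dx":0.01,"dy":0.02,"dz":0.162,"rx":0,"ry":0,"rz":-0.005}]'
python3 -m inch '[{"dx":0,"dy":0,"dz":0,"rx":0,"ry":0,"rz":0},{"dx":0,"dy":0,"dz":0,"rx":0,"ry":0,"rz":0}]'
cat > st.py <<'E'
from m import *
fix=json.load(open("fix.json"));fix=(np.array(fix[0]),fix[1])
s,p,r=tool();f=np.array(s['contact_force']);M=r.as_matrix()
print("t",round(s['time'],2),"F",F(fix,p).round(2),"z",round(p[2]*1000,1),"force tool xyz",(M.T@f).round(2),"yawx",np.degrees(np.arctan2(M[1,0],M[0,0])).round(2),"tilt",M[:,2].round(3))
E
python3 st.py
```

```text
time: 2.5
tool_pos: [0.4423, -0.2295, 0.0199]
tool_rot: [-0.001, 0.999, -0.046, -0.002]
contact_force: [0.2, -0.1, 0.6]
gripper_width: -0.003
grasp_force: 0.0
time: 2.7
tool_pos: [0.445, -0.2305, 0.0236]
tool_rot: [0.001, 0.999, -0.045, 0.001]
contact_force: [0.6, -0.3, 0.1]
gripper_width: -0.002
grasp_force: 0.0
t 2.7 F [-84.91  63.27] z 23.6 force tool xyz [ 0.64  0.24 -0.08] yawx -5.14 tilt [ 0.002 -0.001 -1.   ]
```

```bash
python3 -m inch '[{"dx":0.004,"dy":0,"dz":0.004,"rx":0,"ry":0,"rz":0},{"dx":0.008,"dy":0,"dz":0.0075,"rx":0,"ry":0,"rz":0},{"dx":0.008,"dy":0,"dz":0.0075,"rx":0,"ry":0,"rz":0}]';python3 st.py
python3 -m inch '[{"dx":0.002,"dy":0,"dz":0,"rx":0,"ry":0,"rz":0},{"dx":0.004,"dy":0,"dz":0,"rx":0,"ry":0,"rz":0},{"dx":0.006,"dy":0,"dz":0,"rx":0,"ry":0,"rz":0},{"dx":0.008,"dy":0,"dz":0,"rx":0,"ry":0,"rz":0},{"dx":0.01,"dy":0,"dz":0,"rx":0,"ry":0,"rz":0}]';python3 st.py
```

```text
time: 3.0
tool_pos: [0.4514, -0.2301, 0.0168]
tool_rot: [0.0, 0.999, -0.044, 0.001]
contact_force: [0.5, -0.1, -0.7]
gripper_width: -0.0
grasp_force: 0.0
t 3.0 F [-84.05  56.88] z 16.8 force tool xyz [0.46 0.09 0.72] yawx -5.06 tilt [ 0.001 -0.001 -1.   ]
time: 3.5
tool_pos: [0.4585, -0.2306, 0.0162]
tool_rot: [-0.0, 0.999, -0.044, -0.0]
contact_force: [-2.0, 0.1, 0.5]
gripper_width: 0.0
grasp_force: 0.7
t 3.5 F [-83.86  49.79] z 16.2 force tool xyz [-1.97  0.11 -0.49] yawx -5.08 tilt [-0.001  0.    -1.   ]
```

```bash
python3 -m inch '[{"dx":0.003,"dy":0,"dz":0,"rx":0,"ry":0,"rz":0},{"dx":0.006,"dy":0,"dz":0,"rx":0,"ry":0,"rz":0},{"dx":0.009,"dy":0,"dz":0,"rx":0,"ry":0,"rz":0},{"dx":0.012,"dy":0,"dz":0,"rx":0,"ry":0,"rz":0},{"dx":0.014,"dy":0,"dz":0,"rx":0,"ry":0,"rz":0}]';python3 st.py
python3 -m inch '[{"dx":0.001,"dy":0,"dz":0,"rx":0,"ry":0,"rz":0},{"dx":0.002,"dy":0,"dz":0,"rx":0,"ry":0,"rz":0},{"dx":0.003,"dy":0,"dz":0,"rx":0,"ry":0,"rz":0}]';python3 st.py
```

```text
time: 4.0
tool_pos: [0.47, -0.2316, 0.0162]
tool_rot: [-0.0, 0.999, -0.044, -0.0]
contact_force: [-1.6, 0.6, -0.5]
gripper_width: 0.003
grasp_force: 0.6
t 4.0 F [-83.89  38.25] z 16.2 force tool xyz [-1.66 -0.46  0.47] yawx -5.08 tilt [-0.  0. -1.]
time: 4.3
tool_pos: [0.4722, -0.2318, 0.0162]
tool_rot: [-0.0, 0.999, -0.044, -0.0]
contact_force: [-1.5, 0.5, 0.2]
gripper_width: -0.0
grasp_force: 0.5
t 4.3 F [-83.92  36.06] z 16.2 force tool xyz [-1.52 -0.36 -0.21] yawx -5.08 tilt [-0.  0. -1.]
```

Fence expected at about y = 31–33; creeping in at 0.8 then 0.4 mm per row.

```bash
python3 -m inch '[{"dx":0.0008,"dy":0,"dz":0,"rx":0,"ry":0,"rz":0},{"dx":0.0016,"dy":0,"dz":0,"rx":0,"ry":0,"rz":0},{"dx":0.0024,"dy":0,"dz":0,"rx":0,"ry":0,"rz":0}]';python3 st.py
python3 -m inch '[{"dx":0.0005,"dy":0,"dz":0,"rx":0,"ry":0,"rz":0},{"dx":0.001,"dy":0,"dz":0,"rx":0,"ry":0,"rz":0}]';python3 st.py
```

```text
time: 4.6
tool_pos: [0.4741, -0.232, 0.0162]
tool_rot: [-0.0, 0.999, -0.044, -0.0]
contact_force: [-0.3, 0.4, 0.6]
gripper_width: -0.005
grasp_force: 0.5
t 4.6 F [-83.94  34.14] z 16.2 force tool xyz [-0.35 -0.33 -0.62] yawx -5.08 tilt [-0.  0. -1.]
time: 4.8
tool_pos: [0.4749, -0.2321, 0.0163]
tool_rot: [-0.0, 0.999, -0.044, -0.0]
contact_force: [-0.6, -0.5, -1.1]
gripper_width: 0.0
grasp_force: 0.8
t 4.8 F [-83.98  33.29] z 16.3 force tool xyz [-0.51  0.57  1.1 ] yawx -5.08 tilt [-0.  0. -1.]
```

```bash
for i in 1; do python3 -m inch '[{"dx":0.0005,"dy":0,"dz":0,"rx":0,"ry":0,"rz":0},{"dx":0.001,"dy":0,"dz":0,"rx":0,"ry":0,"rz":0}]'; done;python3 st.py
python3 -m inch '[{"dx":0.0005,"dy":0,"dz":0,"rx":0,"ry":0,"rz":0},{"dx":0.001,"dy":0,"dz":0,"rx":0,"ry":0,"rz":0}]';python3 st.py
```

```text
time: 5.0
tool_pos: [0.4751, -0.2322, 0.0162]
tool_rot: [0.0, 0.999, -0.044, -0.001]
contact_force: [-4.6, 0.7, 2.6]
gripper_width: 0.004
grasp_force: 2.5
t 5.0 F [-84.08  33.08] z 16.2 force tool xyz [-4.7  -0.33 -2.56] yawx -5.07 tilt [-0.002  0.    -1.   ]
time: 5.2
tool_pos: [0.4751, -0.2321, 0.0161]
tool_rot: [-0.0, 0.999, -0.044, -0.002]
contact_force: [-8.3, -0.4, 4.5]
gripper_width: -0.001
grasp_force: 3.9
t 5.2 F [-83.96  33.07] z 16.1 force tool xyz [-8.24  1.08 -4.44] yawx -5.06 tilt [-0.004  0.001 -1.   ]
```

```bash
python3 -m inch '[{"dx":0.0005,"dy":0,"dz":0,"rx":0,"ry":0,"rz":0},{"dx":0.0005,"dy":0,"dz":0,"rx":0,"ry":0,"rz":0}]';python3 st.py
python3 -m inch '[{"dx":0,"dy":0,"dz":0,"rx":0,"ry":0,"rz":0},{"dx":0,"dy":0,"dz":0,"rx":0,"ry":0,"rz":0},{"dx":0,"dy":0,"dz":0,"rx":0,"ry":0,"rz":0},{"dx":0,"dy":0,"dz":0,"rx":0,"ry":0,"rz":0},{"dx":0,"dy":0,"dz":0,"rx":0,"ry":0,"rz":0}]';python3 st.py
```

```text
time: 5.4
tool_pos: [0.4751, -0.2321, 0.0159]
tool_rot: [-0.0, 0.999, -0.044, -0.002]
contact_force: [-9.3, -0.3, 3.7]
gripper_width: 0.005
grasp_force: 4.1
t 5.4 F [-83.93  33.06] z 15.9 force tool xyz [-9.25  1.12 -3.65] yawx -5.06 tilt [-0.005  0.001 -1.   ]
time: 5.9
tool_pos: [0.4751, -0.232, 0.0159]
tool_rot: [-0.0, 0.999, -0.044, -0.002]
contact_force: [-8.0, 0.4, 4.3]
gripper_width: -0.001
grasp_force: 4.1
t 5.9 F [-83.92  33.09] z 15.9 force tool xyz [-7.98  0.33 -4.28] yawx -5.06 tilt [-0.005  0.001 -1.   ]
```

```bash
python3 -m inch '[{"dx":0.0006,"dy":0,"dz":0,"rx":0,"ry":0,"rz":0},{"dx":0.0006,"dy":0,"dz":0,"rx":0,"ry":0,"rz":0},{"dx":0.0006,"dy":0,"dz":0,"rx":0,"ry":0,"rz":0},{"dx":0.0006,"dy":0,"dz":0,"rx":0,"ry":0,"rz":0},{"dx":0.0006,"dy":0,"dz":0,"rx":0,"ry":0,"rz":0}]';python3 st.py
python3 -m inch '[{"dx":0,"dy":0,"dz":0,"rx":0,"ry":0,"rz":0},{"dx":0,"dy":0,"dz":0,"rx":0,"ry":0,"rz":0},{"dx":0,"dy":0,"dz":0,"rx":0,"ry":0,"rz":0},{"dx":0,"dy":0,"dz":0,"rx":0,"ry":0,"rz":0},{"dx":0,"dy":0,"dz":0,"rx":0,"ry":0,"rz":0}]';python3 st.py
```

```text
time: 6.4
tool_pos: [0.4751, -0.232, 0.0158]
tool_rot: [-0.0, 0.999, -0.044, -0.003]
contact_force: [-9.4, 0.3, 4.9]
gripper_width: -0.0
grasp_force: 4.8
t 6.4 F [-83.85  33.08] z 15.8 force tool xyz [-9.38  0.49 -4.82] yawx -5.06 tilt [-0.006  0.001 -1.   ]
time: 6.9
tool_pos: [0.4751, -0.232, 0.0158]
tool_rot: [-0.0, 0.999, -0.044, -0.003]
contact_force: [-9.5, -0.1, 5.0]
gripper_width: -0.001
grasp_force: 4.8
t 6.9 F [-83.85  33.07] z 15.8 force tool xyz [-9.53  0.97 -4.92] yawx -5.06 tilt [-0.006  0.001 -1.   ]
```

```bash
python3 -m inch '[{"dx":-0.004,"dy":0,"dz":0,"rx":0,"ry":0,"rz":0},{"dx":-0.014,"dy":0,"dz":0,"rx":0,"ry":0,"rz":0},{"dx":-0.025,"dy":0,"dz":-0.005,"rx":0,"ry":0,"rz":0},{"dx":-0.025,"dy":0.03,"dz":-0.06,"rx":0,"ry":0,"rz":0},{"dx":-0.025,"dy":0.06,"dz":-0.09,"rx":0,"ry":0,"rz":0}]'
python3 -m inch '[{"dx":0.01,"dy":0.04,"dz":0,"rx":0,"ry":0,"rz":0.0},{"dx":0.04,"dy":0.04,"dz":0,"rx":0,"ry":0,"rz":0.0},{"dx":0.074,"dy":0.04,"dz":0,"rx":0,"ry":0,"rz":0.0},{"dx":0.074,"dy":0.04,"dz":0,"rx":0,"ry":0,"rz":0.0},{"dx":0.074,"dy":0.04,"dz":0,"rx":0,"ry":0,"rz":0.0}]'
python3 st.py
python3 - <<'E'
from h import *
import json
c=optics.camera_info("wrist");im=optics.grab_frame("wrist")
json.dump({k:np.array(v).tolist() for k,v in c.items()},open("w2.json","w"))
cv2.imwrite("pics/w2b.png",cv2.resize(im[:,:,::-1],(768,576),interpolation=3))
E
```

```text
time: 7.4
tool_pos: [0.4533, -0.2787, 0.0906]
tool_rot: [0.001, 0.999, -0.044, 0.001]
contact_force: [0.4, -0.6, 1.0]
gripper_width: 0.001
grasp_force: 0.0
time: 7.9
tool_pos: [0.5091, -0.3153, 0.0884]
tool_rot: [-0.0, 0.999, -0.044, -0.0]
contact_force: [1.3, 0.5, -0.1]
gripper_width: 0.001
grasp_force: 0.0
t 7.9 F [-163.95   -7.82] z 88.4 force tool xyz [ 1.23 -0.65  0.09] yawx -5.05 tilt [-0.  0. -1.]
```

View pics/w2b.png

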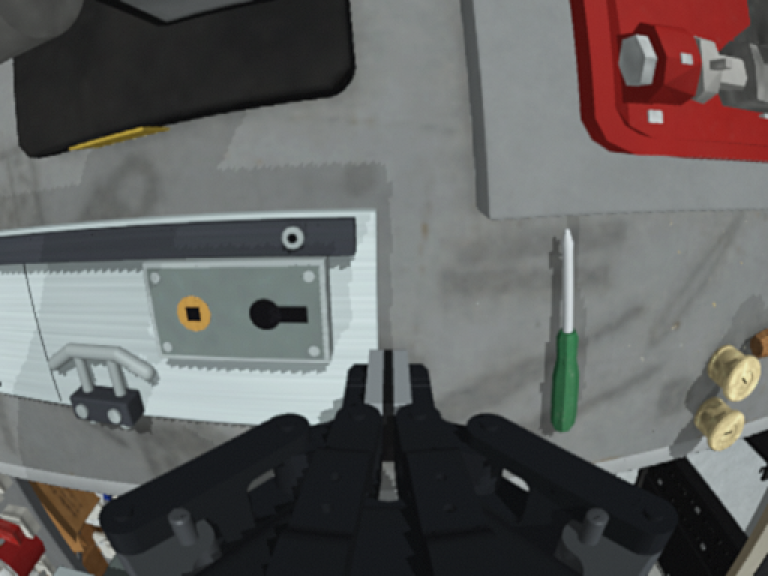

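```bash
python3 - <<'E'
from m import *
c=json.load(open("w2.json"));fix=json.load(open("fix.json"));fix=(np.array(fix[0]),fix[1])
for n,u,v,z in [("caseTL",147,268,.028),("TR",327,258,.028),("BR",329,360,.028),("BL",164,357,.028),("fence",355,255,.022),("fence",150,261,.022),("line",25,263,.012),("line",60,402,.012),("shoe tip",157,373,.02),("bedR",377,211,.012)]:
    print(n,F(fix,hit(c,(u/1.5,v/1.5),z,True)[:2]).round(1))
E
```

```text
caseTL [-38.8 -31.1]
TR [-136.5  -35. ]
BR [-134.9   19.3]
BL [-39.2  21. ]
fence [-149.5  -34.8]
fence [-37.7 -33.3]
line [ 73.8 -31.9]
line [76.5 74.3]
shoe tip [-26.6  36.6]
bedR [-160.1  -54.8]
```

```bash
python3 -m inch '[{"dx":-0.001,"dy":0,"dz":0.04,"rx":0,"ry":0,"rz":0},{"dx":-0.001,"dy":0,"dz":0.07,"rx":0,"ry":0,"rz":0},{"dx":-0.001,"dy":0,"dz":0.0895,"rx":0,"ry":0,"rz":0},{"dx":-0.001,"dy":0,"dz":0.0895,"rx":0,"ry":0,"rz":0},{"dx":-0.001,"dy":-0.004,"dz":0.0895,"rx":0,"ry":0,"rz":0}]';python3 st.py
python3 -m inch '[{"dx":0,"dy":-0.003,"dz":0,"rx":0,"ry":0,"rz":0},{"dx":0,"dy":-0.006,"dz":0,"rx":0,"ry":0,"rz":0},{"dx":0,"dy":-0.009,"dz":0,"rx":0,"ry":0,"rz":0},{"dx":0,"dy":-0.012,"dz":0,"rx":0,"ry":0,"rz":0},{"dx":0,"dy":-0.015,"dz":0,"rx":0,"ry":0,"rz":0}]';python3 st.py
```

```text
time: 8.45
tool_pos: [0.5087, -0.3125, 0.0172]
tool_rot: [0.0, 0.999, -0.045, 0.0]
contact_force: [0.5, -0.2, 0.8]
gripper_width: 0.004
grasp_force: 0.0
t 8.45 F [-161.2    -7.23] z 17.2 force tool xyz [ 0.49  0.2  -0.82] yawx -5.11 tilt [ 0. -0. -1.]
time: 8.95
tool_pos: [0.51, -0.3, 0.0169]
tool_rot: [0.0, 0.999, -0.044, 0.0]
contact_force: [-0.5, 0.3, 0.5]
gripper_width: 0.001
grasp_force: 0.0
t 8.95 F [-148.69   -7.51] z 16.9 force tool xyz [-0.52 -0.26 -0.47] yawx -5.07 tilt [ 0. -0. -1.]
```

```bash
python3 -m inch '[{"dx":0,"dy":-0.002,"dz":0,"rx":0,"ry":0,"rz":0},{"dx":0,"dy":-0.004,"dz":0,"rx":0,"ry":0,"rz":0},{"dx":0,"dy":-0.006,"dz":0,"rx":0,"ry":0,"rz":0}]';python3 st.py
python3 -m inch '[{"dx":0,"dy":-0.002,"dz":0,"rx":0,"ry":0,"rz":0},{"dx":0,"dy":-0.004,"dz":0,"rx":0,"ry":0,"rz":0},{"dx":0,"dy":-0.006,"dz":0,"rx":0,"ry":0,"rz":0}]';python3 st.py
```

```text
time: 9.25
tool_pos: [0.5103, -0.2956, 0.0167]
tool_rot: [0.0, 0.999, -0.044, 0.0]
contact_force: [-0.4, -1.2, 0.2]
gripper_width: -0.0
grasp_force: 0.6
t 9.25 F [-144.27   -7.39] z 16.7 force tool xyz [-0.3   1.23 -0.19] yawx -5.09 tilt [ 0. -0. -1.]
time: 9.55
tool_pos: [0.5107, -0.2907, 0.0167]
tool_rot: [0.0, 0.999, -0.044, 0.0]
contact_force: [-0.2, -0.3, -0.0]
gripper_width: 0.003
grasp_force: 0.7
t 9.55 F [-139.3   -7.4] z 16.7 force tool xyz [-0.14  0.28  0.03] yawx -5.08 tilt [ 0. -0. -1.]
```

```bash
python3 -m inch '[{"dx":0,"dy":-0.003,"dz":0,"rx":0,"ry":0,"rz":0},{"dx":0,"dy":-0.006,"dz":0,"rx":0,"ry":0,"rz":0},{"dx":0,"dy":-0.009,"dz":0,"rx":0,"ry":0,"rz":0},{"dx":0,"dy":-0.012,"dz":0,"rx":0,"ry":0,"rz":0},{"dx":0,"dy":-0.015,"dz":0,"rx":0,"ry":0,"rz":0}]';python3 st.py
python3 -m inch '[{"dx":0,"dy":-0.003,"dz":0,"rx":0,"ry":0,"rz":0},{"dx":0,"dy":-0.006,"dz":0,"rx":0,"ry":0,"rz":0},{"dx":0,"dy":-0.009,"dz":0,"rx":0,"ry":0,"rz":0},{"dx":0,"dy":-0.012,"dz":0,"rx":0,"ry":0,"rz":0},{"dx":0,"dy":-0.015,"dz":0,"rx":0,"ry":0,"rz":0}]';python3 st.py
```

```text
time: 10.05
tool_pos: [0.5118, -0.2785, 0.0167]
tool_rot: [0.0, 0.999, -0.044, -0.0]
contact_force: [-0.1, -0.5, 0.5]
gripper_width: -0.004
grasp_force: 0.8
t 10.05 F [-127.1   -7.4] z 16.7 force tool xyz [-0.1   0.53 -0.48] yawx -5.08 tilt [-0. -0. -1.]
time: 10.55
tool_pos: [0.5128, -0.2666, 0.0166]
tool_rot: [0.0, 0.999, -0.044, -0.0]
contact_force: [-1.6, -2.4, 0.2]
gripper_width: 0.001
grasp_force: 1.3
t 10.55 F [-115.16   -7.39] z 16.6 force tool xyz [-1.38  2.55 -0.23] yawx -5.08 tilt [-0. -0. -1.]
```

```bash
python3 -m inch '[{"dx":0,"dy":-0.002,"dz":0,"rx":0,"ry":0,"rz":0},{"dx":0,"dy":-0.004,"dz":0,"rx":0,"ry":0,"rz":0},{"dx":0,"dy":-0.006,"dz":0,"rx":0,"ry":0,"rz":0},{"dx":0,"dy":-0.008,"dz":0,"rx":0,"ry":0,"rz":0},{"dx":0,"dy":-0.01,"dz":0,"rx":0,"ry":0,"rz":0}]' | grep force;python3 st.py
python3 -m inch '[{"dx":0,"dy":-0.002,"dz":0,"rx":0,"ry":0,"rz":0},{"dx":0,"dy":-0.004,"dz":0,"rx":0,"ry":0,"rz":0},{"dx":0,"dy":-0.006,"dz":0,"rx":0,"ry":0,"rz":0},{"dx":0,"dy":-0.008,"dz":0,"rx":0,"ry":0,"rz":0},{"dx":0,"dy":-0.01,"dz":0,"rx":0,"ry":0,"rz":0}]' | grep force;python3 st.py
```

```text
contact_force: [-1.5, -4.7, 0.6]
grasp_force: 2.2
t 11.05 F [-107.63   -7.49] z 16.8 force tool xyz [-1.05  4.8  -0.56] yawx -5.09 tilt [ 0.    -0.001 -1.   ]
contact_force: [-2.0, -4.9, 1.6]
grasp_force: 2.5
t 11.55 F [-99.32  -7.52] z 16.8 force tool xyz [-1.51  5.08 -1.56] yawx -5.08 tilt [-0. -0. -1.]
```

```bash
python3 -m inch '[{"dx":0,"dy":-0.003,"dz":0,"rx":0,"ry":0,"rz":0},{"dx":0,"dy":-0.006,"dz":0,"rx":0,"ry":0,"rz":0},{"dx":0,"dy":-0.009,"dz":0,"rx":0,"ry":0,"rz":0},{"dx":0,"dy":-0.012,"dz":0,"rx":0,"ry":0,"rz":0},{"dx":0,"dy":-0.015,"dz":0,"rx":0,"ry":0,"rz":0}]'|grep force;python3 st.py
python3 -m inch '[{"dx":0,"dy":-0.003,"dz":0,"rx":0,"ry":0,"rz":0},{"dx":0,"dy":-0.006,"dz":0,"rx":0,"ry":0,"rz":0},{"dx":0,"dy":-0.009,"dz":0,"rx":0,"ry":0,"rz":0},{"dx":0,"dy":-0.012,"dz":0,"rx":0,"ry":0,"rz":0},{"dx":0,"dy":-0.015,"dz":0,"rx":0,"ry":0,"rz":0}]'|grep force;python3 st.py
python3 - <<'E'
from h import *
import json
c=optics.camera_info("wrist");im=optics.grab_frame("wrist")
json.dump({k:np.array(v).tolist() for k,v in c.items()},open("w3.json","w"))
cv2.imwrite("pics/w3b.png",cv2.resize(im[80:380,0:400,::-1],(800,600),interpolation=3))
E
```

```text
contact_force: [-2.8, -5.2, 1.8]
grasp_force: 2.5
t 12.05 F [-87.28  -7.48] z 16.7 force tool xyz [-2.32  5.41 -1.79] yawx -5.07 tilt [-0. -0. -1.]
contact_force: [-2.0, -5.1, 2.0]
grasp_force: 2.6
t 12.55 F [-75.3   -7.48] z 16.7 force tool xyz [-1.54  5.3  -2.03] yawx -5.07 tilt [-0. -0. -1.]
```

View pics/w3b.png

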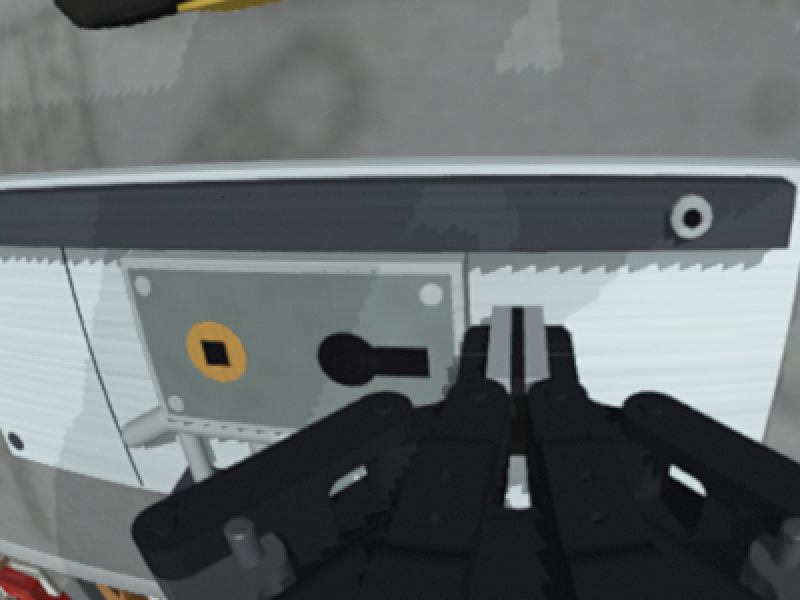

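```bash
cat > e.py <<'E'
from m import *
import sys
fix=json.load(open("fix.json"));fix=(np.array(fix[0]),fix[1])
def go(cam,pts,sc,off):
    c=json.load(open(cam))
    for n,u,v,z in pts: print(n,F(fix,hit(c,(u/sc+off[0],v/sc+off[1]),z,True)[:2]).round(1))
E
python3 -c "
from e import *
go('w3.json',[('lead',122,260,.028),('lead',166,412,.028),('trail',466,262,.028),('trail',470,320,.028),('line',63,247,.012),('line',100,355,.012),('line',142,484,.012),('fence',60,246,.022),('fence',788,247,.022)],2,(0,80))"
```

```text
lead [ 35.1 -33.2]
lead [34.5 18.8]
trail [-64.3 -34.3]
trail [-64.7 -18.5]
line [ 75.1 -30.4]
line [71.3 10.5]
line [75.2 72.5]
fence [ 66.1 -34.7]
fence [-149.  -35.]
```

```bash
python3 -m inch '[{"dx":0,"dy":-0.003,"dz":0,"rx":0,"ry":0,"rz":0},{"dx":0,"dy":-0.006,"dz":0,"rx":0,"ry":0,"rz":0},{"dx":0,"dy":-0.009,"dz":0,"rx":0,"ry":0,"rz":0},{"dx":0,"dy":-0.012,"dz":0,"rx":0,"ry":0,"rz":0},{"dx":0,"dy":-0.015,"dz":0,"rx":0,"ry":0,"rz":0}]'|grep force;python3 st.py
python3 -m inch '[{"dx":0,"dy":-0.003,"dz":0,"rx":0,"ry":0,"rz":0},{"dx":0,"dy":-0.006,"dz":0,"rx":0,"ry":0,"rz":0},{"dx":0,"dy":-0.009,"dz":0,"rx":0,"ry":0,"rz":0},{"dx":0,"dy":-0.012,"dz":0,"rx":0,"ry":0,"rz":0},{"dx":0,"dy":-0.015,"dz":0,"rx":0,"ry":0,"rz":0}]'|grep force;python3 st.py
python3 -m inch '[{"dx":0,"dy":-0.002,"dz":0,"rx":0,"ry":0,"rz":0},{"dx":0,"dy":-0.004,"dz":0,"rx":0,"ry":0,"rz":0},{"dx":0,"dy":-0.006,"dz":0,"rx":0,"ry":0,"rz":0},{"dx":0,"dy":-0.008,"dz":0,"rx":0,"ry":0,"rz":0},{"dx":0,"dy":-0.01,"dz":0,"rx":0,"ry":0,"rz":0}]'|grep force;python3 st.py
python3 - <<'E'
from h import *
import json
c=optics.camera_info("wrist");im=optics.grab_frame("wrist")
json.dump({k:np.array(v).tolist() for k,v in c.items()},open("w4.json","w"))
cv2.imwrite("pics/w4b.png",cv2.resize(im[170:320,30:230,::-1],(800,600),interpolation=cv2.INTER_CUBIC))
s=optics.grab_frame("scene");cv2.imwrite("pics/s4.png",s[:,:,::-1])
E
```

```text
contact_force: [-2.0, -5.1, 1.2]
grasp_force: 2.7
t 13.1 F [-63.38  -7.46] z 16.7 force tool xyz [-1.58  5.3  -1.21] yawx -5.07 tilt [-0. -0. -1.]
contact_force: [-2.0, -4.6, 2.0]
grasp_force: 2.8
t 13.6 F [-51.41  -7.45] z 16.7 force tool xyz [-1.59  4.78 -2.02] yawx -5.07 tilt [-0.001 -0.    -1.   ]
contact_force: [-2.5, -5.1, 1.7]
grasp_force: 2.8
t 14.1 F [-43.41  -7.44] z 16.7 force tool xyz [-2.07  5.3  -1.71] yawx -5.07 tilt [-0.001 -0.    -1.   ]
```

View pics/w4b.png

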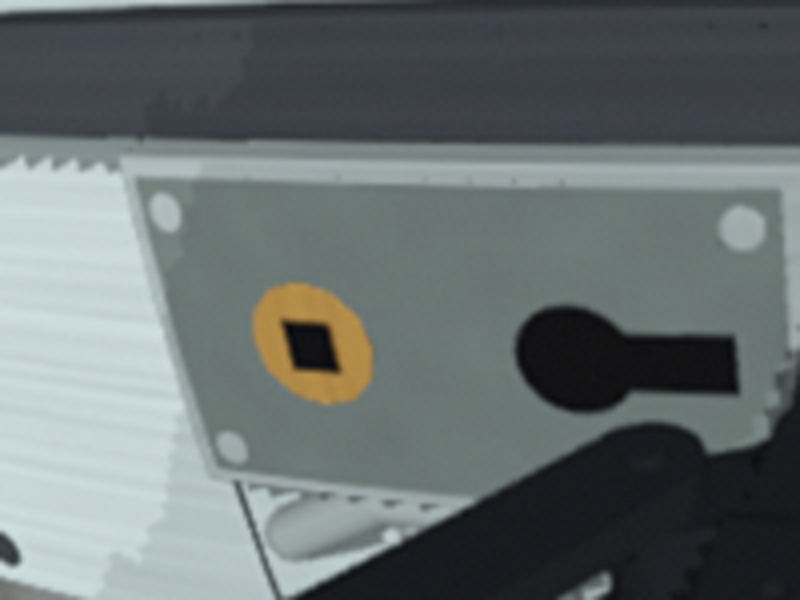

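```bash
python3 -c "
from e import *
go('w4.json',[('lead',124,158,.028),('lead',168,317,.028),('lead',212,476,.028),('line',238,484,.012),('line',258,540,.012),('line',278,596,.012),('fence',100,140,.022)],4,(30,170))
c=optics.camera_info('wrist');print(F(fix,-np.array(c['R']).T@c['t']))
s=json.load(open('w4.json'))
"
```

```text
lead [ 66.8 -33.5]
lead [66.  -8.1]
lead [67.2 21.3]
line [75.3 35.7]
line [75.2 48.7]
line [75.4 62.7]
fence [ 76.  -33.8]
[-44.29076538 -88.58479763]
```

```bash
python3 -m inch '[{"dx":0,"dy":-0.002,"dz":0,"rx":0,"ry":0,"rz":0},{"dx":0,"dy":-0.004,"dz":0,"rx":0,"ry":0,"rz":0},{"dx":0,"dy":-0.006,"dz":0,"rx":0,"ry":0,"rz":0},{"dx":0,"dy":-0.0075,"dz":0,"rx":0,"ry":0,"rz":0},{"dx":0,"dy":-0.0075,"dz":0,"rx":0,"ry":0,"rz":0}]'|grep force;python3 st.py
python3 -m inch '[{"dx":0,"dy":0.005,"dz":0,"rx":0,"ry":0,"rz":0},{"dx":0,"dy":0.015,"dz":0,"rx":0,"ry":0,"rz":0},{"dx":0,"dy":0.02,"dz":-0.04,"rx":0,"ry":0,"rz":0},{"dx":-0.01,"dy":0.02,"dz":-0.095,"rx":0,"ry":0,"rz":0},{"dx":-0.04,"dy":-0.02,"dz":-0.095,"rx":0,"ry":0,"rz":0}]'|grep force
python3 -m inch '[{"dx":-0.03,"dy":-0.04,"dz":0,"rx":0,"ry":0,"rz":0},{"dx":-0.03,"dy":-0.09,"dz":0,"rx":0,"ry":0,"rz":0},{"dx":-0.03,"dy":-0.13,"dz":0,"rx":0,"ry":0,"rz":0},{"dx":-0.03,"dy":-0.15,"dz":0,"rx":0,"ry":0,"rz":0},{"dx":-0.03,"dy":-0.15,"dz":0,"rx":0,"ry":0,"rz":0}]'|grep force
python3 -m inch '[{"dx":0,"dy":0,"dz":0,"rx":0,"ry":0,"rz":0},{"dx":0,"dy":0,"dz":0,"rx":0,"ry":0,"rz":0}]'|grep force;python3 st.py
python3 - <<'E'
from h import *
import json
c=optics.camera_info("wrist");im=optics.grab_frame("wrist")
json.dump({k:np.array(v).tolist() for k,v in c.items()},open("w5.json","w"))
cv2.imwrite("pics/w5.png",im[:,:,::-1]);cv2.imwrite("pics/w5b.png",cv2.resize(im[75:275,200:440,::-1],(720,600),interpolation=cv2.INTER_CUBIC))
E
```

```text
contact_force: [-2.0, -3.9, 2.2]
grasp_force: 2.5
t 14.7 F [-37.24  -7.44] z 16.7 force tool xyz [-1.64  4.05 -2.2 ] yawx -5.06 tilt [-0.001 -0.    -1.   ]
contact_force: [0.6, 0.1, 0.7]
grasp_force: 0.0
contact_force: [-0.5, -0.0, -0.2]
grasp_force: 0.0
contact_force: [-0.4, 0.7, -0.7]
grasp_force: 0.0
t 15.9 F [98.19 47.78] z 92.6 force tool xyz [-0.45 -0.65  0.74] yawx -5.14 tilt [-0.  0. -1.]
```

View pics/w5b.png

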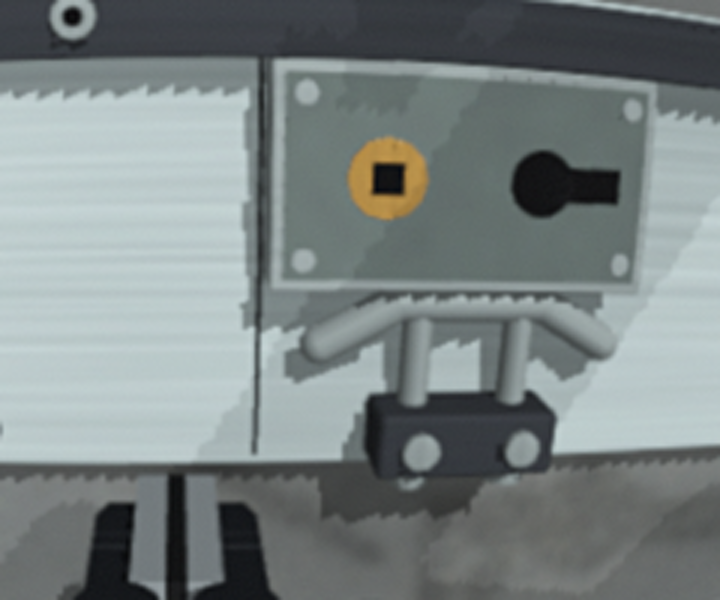

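```bash
python3 - <<'E'
import cv2,numpy as np
im=cv2.imread("pics/w5.png").astype(float).mean(2)
for r0 in (102,112,122,132,142,152,162,172,185,200,215): print(r0,im[r0-2:r0+3,281:297].mean(0).round().astype(int))
E
```

```text
102 [137 139 133 133 123  71  48  83  79  94 137 162 165 152 131 116]
112 [173 147 132 131 122  65  46  86  77  87 140 167 169 156 126 114]
122 [167 136 130 134 125  75  55  76  78 100 146 169 169 151 121 115]
132 [196 170 137 128 110  70  68  77  81 115 154 170 168 148 124 116]
142 [169 156 142 131 102  61  75  88  82 115 153 167 163 140 120 116]
152 [163 136 132 131 103  55  67  85  86 118 156 167 160 137 119 115]
162 [180 139 129 128 102  55  64  81  95 134 164 170 157 133 115 116]
172 [197 180 140 117  82  62 104 127 129 133 139 140 140 139 140 140]
185 [176 178 187 167  99  92 151 167 173 180 187 187 173 149 141 146]
200 [199 198 192 158  83 116 175 184 181 181 181 182 181 169 148 141]
215 [178 178 163 113  90 146 176 179 178 178 178 177 177 178 177 178]
```

```bash
python3 - <<'E'
from e import *
c=json.load(open("w5.json"));print(F(fix,-np.array(c['R']).T@c['t']))
for r,l,t in ((102,286.7,290.3),(122,286.6,290.1),(142,286.3,289.9),(162,286.2,289.6)):
    print(F(fix,hit(c,(l,r),.012,True)[:2]).round(2),"top edge",F(fix,hit(c,(t,r),.028,True)[:2]).round(2),"bottom if at that px",F(fix,hit(c,(t,r),.012,True)[:2]).round(2))
E
```

```text
[ 96.95216637 -33.31181609]
[ 75.6  -27.97] top edge [ 74.63 -28.4 ] bottom if at that px [ 72.9  -28.02]
[ 75.52 -12.83] top edge [ 74.6  -14.33] bottom if at that px [ 72.88 -12.86]
[75.53  2.5 ] top edge [74.51 -0.09] bottom if at that px [72.78  2.48]
[75.33 18.16] top edge [74.42 14.47] bottom if at that px [72.68 18.15]
```

```bash
python3 -m inch '[{"dx":0,"dy":0.04,"dz":0,"rx":0,"ry":0,"rz":0},{"dx":0.02,"dy":0.09,"dz":0,"rx":0,"ry":0,"rz":0},{"dx":0.05,"dy":0.135,"dz":0,"rx":0,"ry":0,"rz":0},{"dx":0.069,"dy":0.183,"dz":0,"rx":0,"ry":0,"rz":0},{"dx":0.069,"dy":0.189,"dz":0,"rx":0,"ry":0,"rz":0}]'|grep force
python3 -m inch '[{"dx":0,"dy":0,"dz":0,"rx":0,"ry":0,"rz":0},{"dx":0,"dy":0,"dz":0,"rx":0,"ry":0,"rz":0}]'|grep force;python3 st.py
```

```text
contact_force: [0.2, 0.6, 0.2]
grasp_force: 0.0
contact_force: [0.8, 0.9, 0.9]
grasp_force: 0.0
t 16.65 F [-52.15  -6.12] z 92.1 force tool xyz [ 0.74 -1.01 -0.9 ] yawx -5.12 tilt [-0.001  0.001 -1.   ]
```

```bash
python3 -m inch '[{"dx":0.0015,"dy":0,"dz":0.04,"rx":0,"ry":0,"rz":0},{"dx":0.0015,"dy":0,"dz":0.08,"rx":0,"ry":0,"rz":0},{"dx":0.0015,"dy":0,"dz":0.094,"rx":0,"ry":0,"rz":0},{"dx":0.0015,"dy":0,"dz":0.094,"rx":0,"ry":0,"rz":0},{"dx":0.0015,"dy":0,"dz":0.094,"rx":0,"ry":0,"rz":0}]'|grep force;python3 st.py
python3 -m inch '[{"dx":0,"dy":-0.003,"dz":0,"rx":0,"ry":0,"rz":0},{"dx":0,"dy":-0.006,"dz":0,"rx":0,"ry":0,"rz":0},{"dx":0,"dy":-0.009,"dz":0,"rx":0,"ry":0,"rz":0},{"dx":0,"dy":-0.012,"dz":0,"rx":0,"ry":0,"rz":0},{"dx":0,"dy":-0.014,"dz":0,"rx":0,"ry":0,"rz":0}]'|grep force;python3 st.py
```

```text
contact_force: [-0.3, 0.7, 0.8]
grasp_force: 0.0
t 17.15 F [-52.21  -8.6 ] z 18.5 force tool xyz [-0.33 -0.63 -0.84] yawx -5.04 tilt [ 0.001 -0.001 -1.   ]
contact_force: [-0.1, 0.1, 0.6]
grasp_force: 0.0
t 17.65 F [-41.07  -8.19] z 17.7 force tool xyz [-0.06 -0.1  -0.56] yawx -5.07 tilt [ 0. -0. -1.]
```

```bash
python3 -m inch '[{"dx":0,"dy":-0.001,"dz":0,"rx":0,"ry":0,"rz":0},{"dx":0,"dy":-0.002,"dz":0,"rx":0,"ry":0,"rz":0},{"dx":0,"dy":-0.003,"dz":0,"rx":0,"ry":0,"rz":0},{"dx":0,"dy":-0.004,"dz":0,"rx":0,"ry":0,"rz":0}]'|grep force;python3 st.py
python3 -m inch '[{"dx":0,"dy":-0.0003,"dz":0,"rx":0,"ry":0,"rz":0},{"dx":0,"dy":-0.0006,"dz":0,"rx":0,"ry":0,"rz":0}]'|grep force;python3 st.py
```

```text
contact_force: [0.3, 0.2, 0.7]
grasp_force: 0.0
t 18.05 F [-38.07  -8.06] z 17.4 force tool xyz [ 0.23 -0.21 -0.68] yawx -5.09 tilt [-0.  0. -1.]
contact_force: [-0.0, 0.3, 0.2]
grasp_force: 0.0
t 18.25 F [-37.62  -8.06] z 17.4 force tool xyz [-0.05 -0.34 -0.21] yawx -5.08 tilt [-0.  0. -1.]
```

```bash
python3 -m inch '[{"dx":0,"dy":-0.0004,"dz":0,"rx":0,"ry":0,"rz":0},{"dx":0,"dy":-0.0008,"dz":0,"rx":0,"ry":0,"rz":0},{"dx":0,"dy":-0.0012,"dz":0,"rx":0,"ry":0,"rz":0},{"dx":0,"dy":-0.0012,"dz":0,"rx":0,"ry":0,"rz":0}]'|grep force;python3 st.py
python3 -m inch '[{"dx":0,"dy":-0.0003,"dz":0,"rx":0,"ry":0,"rz":0},{"dx":0,"dy":-0.0006,"dz":0,"rx":0,"ry":0,"rz":0},{"dx":0,"dy":-0.0006,"dz":0,"rx":0,"ry":0,"rz":0}]'|grep force;python3 st.py
```

```text
contact_force: [-0.6, -2.9, -0.6]
grasp_force: 1.2
t 18.65 F [-37.08  -8.16] z 17.5 force tool xyz [-0.31  2.96  0.64] yawx -5.08 tilt [ 0.    -0.001 -1.   ]
contact_force: [-0.2, -3.7, -0.2]
grasp_force: 1.8
t 18.95 F [-36.56  -8.18] z 17.6 force tool xyz [0.09 3.74 0.16] yawx -5.08 tilt [ 0.    -0.001 -1.   ]
```

```bash
python3 -m inch '[{"dx":0,"dy":-0.0002,"dz":0,"rx":0,"ry":0,"rz":0},{"dx":0,"dy":-0.0002,"dz":0,"rx":0,"ry":0,"rz":0}]'|grep force;python3 st.py
python3 -m inch '[{"dx":0,"dy":0.005,"dz":0,"rx":0,"ry":0,"rz":0},{"dx":0,"dy":0.015,"dz":0,"rx":0,"ry":0,"rz":0},{"dx":0,"dy":0.02,"dz":-0.04,"rx":0,"ry":0,"rz":0},{"dx":-0.01,"dy":0.02,"dz":-0.095,"rx":0,"ry":0,"rz":0},{"dx":-0.04,"dy":-0.02,"dz":-0.095,"rx":0,"ry":0,"rz":0}]'|grep force
python3 -m inch '[{"dx":-0.03,"dy":-0.04,"dz":0,"rx":0,"ry":0,"rz":0},{"dx":-0.03,"dy":-0.09,"dz":0,"rx":0,"ry":0,"rz":0},{"dx":-0.03,"dy":-0.13,"dz":0,"rx":0,"ry":0,"rz":0},{"dx":-0.03,"dy":-0.15,"dz":0,"rx":0,"ry":0,"rz":0},{"dx":-0.03,"dy":-0.15,"dz":0,"rx":0,"ry":0,"rz":0}]'|grep force
python3 -m inch '[{"dx":0,"dy":0,"dz":0,"rx":0,"ry":0,"rz":0},{"dx":0,"dy":0,"dz":0,"rx":0,"ry":0,"rz":0}]'|grep force;python3 st.py
python3 - <<'E'
from e import *
c=optics.camera_info("wrist");im=optics.grab_frame("wrist")
json.dump({k:np.array(v).tolist() for k,v in c.items()},open("w6.json","w"))
cv2.imwrite("pics/w6.png",im[:,:,::-1]);cv2.imwrite("pics/w6b.png",cv2.resize(im[85:205,240:400,::-1],(800,600),interpolation=cv2.INTER_CUBIC))
g=im.astype(float).mean(2)
for r0 in (102,112,122,132,142,152,162,172,185,200,215): print(r0,g[r0-2:r0+3,281:297].mean(0).round().astype(int))
for r in (102,132,162): print([F(fix,hit(c,(u,r),.012,True)[:2])[0].round(2) for u in (286,288,290)],[F(fix,hit(c,(u,r),.028,True)[:2])[0].round(2) for u in (286,288,290)])
E
```

```text
contact_force: [-0.9, -4.9, -0.3]
grasp_force: 1.9
t 19.15 F [-36.17  -8.19] z 17.6 force tool xyz [-0.43  5.    0.26] yawx -5.08 tilt [ 0. -0. -1.]
contact_force: [2.1, 0.8, 0.7]
grasp_force: 0.0
contact_force: [0.4, -0.7, 0.3]
grasp_force: 0.0
contact_force: [-0.0, -0.0, -0.5]
grasp_force: 0.0
t 20.35 F [99.4  47.35] z 93.4 force tool xyz [-0.02  0.01  0.53] yawx -5.14 tilt [-0.  0. -1.]
102 [130 131 133 136 133 133 115  55  53  79 113 151 165 161 141 119]
112 [195 178 162 154 138 127  96  47  61  83 125 160 167 160 138 117]
122 [202 196 163 134 132 127  90  49  59  83 133 166 172 164 134 117]
132 [171 138 130 130 133 127  88  52  62  88 134 163 170 158 129 115]
142 [175 138 128 130 132 128  91  55  67  99 140 162 164 147 125 117]
152 [200 180 141 130 132 118  79  53  72 110 150 169 167 149 126 116]
162 [176 169 158 135 128 109  66  52  75 114 154 169 164 142 118 111]
172 [173 136 126 130 129 105  57  78 120 131 139 143 143 143 143 143]
185 [192 176 173 180 181 143  80 113 156 167 174 180 188 187 176 159]
200 [198 199 198 193 168 100 109 174 185 182 181 181 182 182 181 168]
215 [176 177 179 177 144  80 117 172 180 178 177 177 178 178 178 178]
[np.float64(77.26), np.float64(75.75), np.float64(74.25)] [np.float64(78.75), np.float64(77.35), np.float64(75.96)]
[np.float64(77.01), np.float64(75.48), np.float64(73.96)] [np.float64(78.52), np.float64(77.1), np.float64(75.68)]
[np.float64(76.61), np.float64(75.05), np.float64(73.49)] [np.float64(78.15), np.float64(76.7), np.float64(75.25)]
```

View pics/w6b.png

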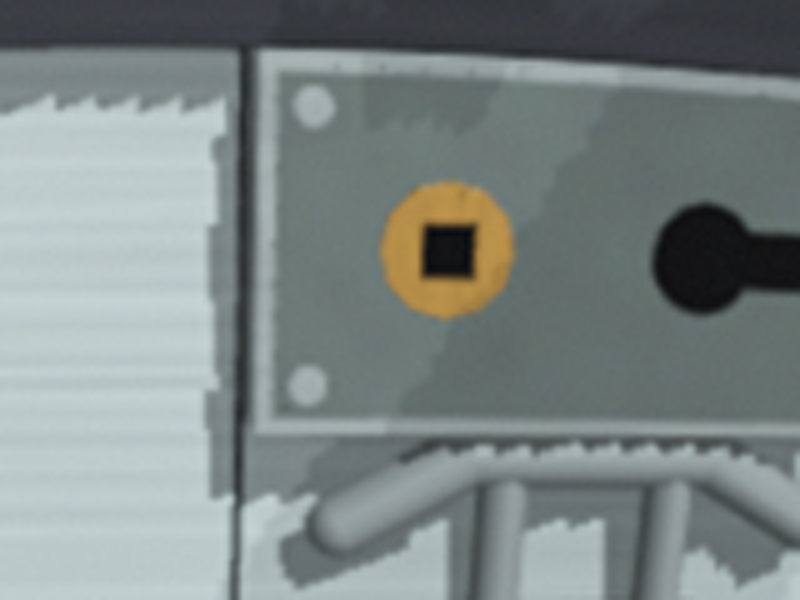

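The closer view shows the line at column 244 with the dark front face of the case directly against it. The case is flush on the fence at row 48, and the tool is clear.

```bash
python3 -c "
from plant import ticket
print(ticket.job_done())"
```

```text
the job is handed in; nothing more can be done
None
```

The lock case was pressed flush to the fence at about 9.5 N for 1 s, slid under the shoe to the scribed line (within about 0.2 mm in the last picture) and left there, and the job is handed in.

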